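# Snap the cover onto the microscope sample chamber

## Task

Pull the sample carriage out of the imaging module by its tab until it is fully out against its end stop, then pick up the black cover by its knob, set it into the round chamber on the carriage and press it down until it snaps fully home. Finish while still pressing: do not let up or lift off at the end, but keep pushing the snapped cover firmly down (about 10 N). Leave the bottle, the carton and the small dish alone.

Things in the scene. Friction and masses are not known exactly. Their poses are not given: they have to be found in the camera images.
- carriage (a joint): How far the carriage has been pulled out of the module, in m: 0 = pushed in, 0.120 = against the end stop. It runs level along the module, towards -y of tab_top (roughly world -y). About 3 N of friction holds it where it is left.
- tab_top (a point): Centre of the upper edge of the upright aluminium pull tab on the carriage's outer end, 85 mm above the bench. The tab is 40 mm wide (its x), 12 mm thick (its y, the sliding direction), and stands 53 mm above the carriage's plate (plate top 32 mm above the bench). Its -y axis is the pulling direction. The chamber's axis lies 90 mm from the tab, towards +y.
- module: The fixed imaging module: black base 130 x 400 mm, and on it a white tunnel housing 140 mm wide (x), 190 mm long (y), 105 mm tall. Origin on the bench, under the middle of the tunnel's mouth; the carriage comes out towards its -y. The tab is 60 mm + joint outside the mouth; the chamber's axis is 30 mm inside it at joint 0 and 90 mm outside at 0.120.
- seat: The chamber on the carriage: a steel ring, 57 mm outer and 46 mm bore diameter, 18 mm deep, where the cover goes. Origin on its axis at the level of its flat rim, 50 mm above the bench; z up, axes as tab_top. The ring is sprung: it gives about 1 mm per 3.5 N pushed down, 3.5 mm at most (13 N), then it is rigid.
- ball_level (a point): Point on the chamber's axis 11 mm above the rim, level with four steel spring balls (7 mm across, tips 30.3 mm from the axis) that point inward from four posts standing diagonally around the chamber, 38 to 50 mm from the axis, tops 13 mm above the rim. The balls give way outward and snap over the cover's ridge.
- cover: The loose black cover, 80 g, round about z, upright on the bench. Origin: centre of its underside. From below: a spigot 41 mm across, 14 mm high, its foot chamfered to 32 mm (2.5 mm play all round in the chamber's bore); a flange from 14 to 28 mm height, top 60 mm across, with a bevelled ridge 66 mm across at 20 mm height; a round knob 22 mm across, 24 mm high.
- knob_top (a point): Centre of the knob's top, 52 mm above the cover's underside. Pressed in, the cover's bevel meets the balls about 10 mm above home; the push rises to some 7 to 15 N, drops suddenly 7 to 4 mm above home as the ridge passes the balls, then the flange lands on the chamber's rim: home, with the cover's origin 14 mm below the rim and knob_top 38 mm above it.
- bottle: A plain white plastic bottle, 60 mm across, 150 mm tall; origin at the centre of its underside. Leave alone.
- carton: A cardboard carton, 60 x 90 x 70 mm (x, y, z); origin at the centre of its underside. Leave alone.
- dish: A shallow white ceramic dish, 90 mm across, 18 mm high; origin at the centre of its underside. Leave alone.
Mind the look-alikes: they are no part of the job. Several things have the shape of the cover; the one meant has the colours described above.

How it is judged:
On the way, in this order (a step that is already met when the one before it is completed fails the run):
1. the carriage is pulled out to its end stop, the cover not yet on it (value of joint carriage above 0.115 m and horizontal distance between cover and seat above 0.05 m), for 0.2 s.
2. the cover is snapped fully home in the chamber, the carriage at its stop (value of joint carriage above 0.115 m and z of cover in the frame of seat between -0.017 and -0.012 m and horizontal distance between cover and seat below 0.004 m and angle between cover's own z axis and vertical below 0.07 rad), for 0.2 s.
At the end, for the whole second after the job is handed in: The carriage is within 5 mm of its end stop, the cover sits snapped home (origin 12 to 17 mm below the chamber's rim, within 4 mm of its axis, upright within 0.07 rad) and at rest, and the gripper still presses it down onto the rim with more than 5 N (all of step 2 and contact force between cover and seat above 5 N and contact force between the fingers and cover above 3 N and linear speed of cover below 0.02 m/s); the arm keeps its last pose, push and grip.
It fails at once if the bottle is shoved or knocked over (distance of bottle from where it was at the start of the episode above 0.03 m or angle between bottle's own z axis and vertical above 0.35 rad).
It fails at once if the carton is shoved or knocked over (distance of carton from where it was at the start of the episode above 0.03 m or angle between carton's own z axis and vertical above 0.35 rad).
It fails at once if the dish is shoved or knocked over (distance of dish from where it was at the start of the episode above 0.03 m or angle between dish's own z axis and vertical above 0.35 rad).
It also fails if it takes over 64 s, if anything falls off the work surface, if the arm or the gripper's body presses on something with over 40 N, if the wrist force passes 120 N, or if a joint passes its speed limit or range.

## Robot

A 6-joint arm with a two-finger parallel gripper is mounted at the origin on the work surface. World frame = base frame: x ahead of the robot, y to its left, z up, the work surface at z = 0. Lengths are in m, angles in rad, forces in N, time in s.
With the tool pointing down it reaches from about 0.375 to 0.975 m from the base axis. Payload 3.8 kg.
Tool frame: the origin (TCP) lies midway between the tips of the shut fingers; the grasp point (between the pads) lies 19 mm behind it; z points along the fingers, y is the line along which they close (so a half turn about z gives the same grasp; the last joint's range is limited). The gripper opens to 85 mm and grips with 20 to 120 N. Pads are 22 mm wide; open, the fingers measure 114 mm over their backs; the gripper's body (76 mm by 85 mm) begins 54 mm behind the grasp point. The pads swing forward as they close: fully open they stand 13 mm farther back than shut.
Start: joints at [1.148, 0.264, 1.604, -0, 1.274, -0.037], TCP at [0.254, 0.625, 0.231] pointing down, gripper open.
Joint ranges: [-2.63, 2.63], [-0.94, 2.18], [0.31, 2.57], [-1.31, 4.45], [0, 2.66], [-2.55, 2.55]. Speed limits (rad/s): [2.57, 2.57, 3.14, 3.14, 3.14, 3.14].

## Interface

Orientations are given as a rotation vector (axis times angle).
In Python, from workcell import status, read_camera, workorder, masks_of gives the robot as it stands.
- The arm moves only by the tool drive_tool, never from a script. Its argument "rows" is a list of rows, each a list of 7 numbers: the turn, a rotation vector about the tool's x, y, z in degrees, then the shift along the tool's x, y, z in m, then the opening, from 0 (shut) to 1 (fully open). In form: [[ax, ay, az, tx, ty, tz, claw], ...]. A call has 1 to 8 rows; each row shifts and turns the commanded pose from where the row before left it, along the tool's axes as they then stand; what a row does not reach is not made up. A row lasts 1/12 s, in which the tool goes at most 41.7 mm and 7.16 degrees, less where a joint would pass 70% of its speed; a pose out of reach is approached as far as the arm can. A call is refused whole if a number of a shift passes 0.0417 or a number of a turn 7.16, either way. A call with a gripper value outside its range is refused whole. The fingers move at their own pace and stop on an object; "force" is the grip in N (left out, the last holds). Time passes only in rows, so rows that do not move let the fingers close. It gives the time, the measured TCP pose, the force, the opening and the grip force at its end, in the units of the state.
- status.read_state(): the state, without advancing time (a new reading comes with each control period).
- read_camera(name): name is "scene" or "top" or "wrist"; returns a dict with "color" (400x640x3 uint8, red, green, blue), "intrinsics" (3x3 intrinsics, pixels), "world_from_camera" (4x4, takes a point from camera to world coordinates); the wrist camera has in their place "mount" (4x4, takes a point from camera to tool coordinates, whose origin is the TCP and whose axes are the flange's). Camera axes: x right, y up, looking along -z (the intrinsics and any distortion apply to the point x, -y, -z); pixel columns grow to the right and rows downward; lengths in m; the calibration is good to about 2 mm. A picture is of the moment at which its call begins: read the wrist's pose just before it. There is no depth.
- workorder.finish_job(): hands the job in; it is judged then, once.
Trained networks look in a picture, given as the dict that the camera call returned (one of the last four; its "shot" number tells which), for a name from the list of things; names that differ only in an ending like _2 or _b are one class to them, and where a whole thing is asked for, a point or a joint stands for the part that bears it (a point fixed in the world has none). Each returns a list of dicts, best first, with "score" (0 to 1); they miss things now and then, are a little off and sometimes report something else, mostly with a low value. They report only what shows in the picture. A call takes as long as a camera call. They do not tell look-alikes from the thing itself.
- masks_of(picture, name): "mask" (400x640 bool, what is visible of it) and "bbox" ([left, top, right, bottom] in pixels, round what is visible of it).
The state is a dict: "time": time; "q": joint angles; "joint_vel": joint speeds; "joint_torque": joint torques, N m; "tool_pos": TCP position; "tcp_rot": TCP orientation; "wrist_force": force on the tool from outside, world axes, zero at the start; "torque": the same for the moment, N m; "width": opening from 0.0 (shut) to 1.0 (fully open); "grip_force": force on a finger pad.
Only numpy, scipy, OpenCV 4.12 (cv2) and the standard library are available. Lean on these libraries where they do the work, as an engineer would, in place of code of your own. Each camera call takes 0.05 s, during which the arm holds its last target. There are 200 camera calls.

## Working session

There is one attempt and no reset: what is moved stays moved. The work goes in short steps, Python scripts to look and compute and a tool call to move; the robot and the scene stay as the last step left them, time stands still between calls to the robot, and variables do not carry over. Pictures are saved under pics/ and viewed, at most 11 in all, crops included, and the job is handed in when it is done.

Besides the shell and the picture viewer there is one more tool, called after ">>>" as name(argument=value, ...) on one line, values as JSON. drive_tool: Moves the arm, as the interface text tells. Its arguments: {"type":"object","properties":{"rows":{"type":"array"},"force":{"type":"number"}},"required":["rows"]}

```bash
mkdir -p pics; cat > h.py <<'E'
import numpy as np, cv2
from workcell import status, read_camera, workorder, masks_of
from scipy.spatial.transform import Rotation as R
def pose(s):
    T=np.eye(4); T[:3,:3]=R.from_rotvec(s["tcp_rot"]).as_matrix(); T[:3,3]=s["tool_pos"]; return T
def shot(n):
    s=status.read_state(); p=read_camera(n)
    p["W"]=p["world_from_camera"] if n!="wrist" else pose(s)@p["mount"]
    return p
def ray(p,u,v):
    K=p["intrinsics"]; d=p.get("distortion")
    x=cv2.undistortPoints(np.array([[[u,v]]],float),K,np.array(d,float) if d is not None else None)[0,0]
    return p["W"][:3,3], p["W"][:3,:3]@np.array([x[0],-x[1],-1])
def atz(p,u,v,z):
    o,d=ray(p,u,v); return o+d*(z-o[2])/d[2]
def proj(p,X):
    c=np.linalg.inv(p["W"])@np.append(X,1); K=p["intrinsics"]
    return (K@np.array([c[0],-c[1],-c[2]])/-c[2])[:2]
def tri(rs):
    A=np.zeros((3,3));b=np.zeros(3)
    for o,d in rs:
        d=d/np.linalg.norm(d);M=np.eye(3)-np.outer(d,d);A+=M;b+=M@o
    X=np.linalg.solve(A,b); return X,[np.linalg.norm((np.eye(3)-np.outer(d,d)/(d@d))@(X-o)) for o,d in rs]
def save(n,a): cv2.imwrite("pics/"+n,a[:,:,::-1])
E
python3 - <<'E'
from h import *
np.set_printoptions(precision=4,suppress=True)
s=status.read_state(); print({k:np.round(v,3) for k,v in s.items()})
for n in("scene","top"):
    p=shot(n); save(n+"0.png",p["color"]); print(n,p.keys(),p["intrinsics"],p["W"])
    for k in("cover","carriage","seat","module","tab_top","bottle","carton","dish"):
        for m in masks_of(p,k)[:6]:
            ys,xs=np.nonzero(m["mask"]); b=m["bbox"]
            print(k,round(m["score"],2),b,len(xs),p["color"][m["mask"]].mean(0).astype(int),atz(p,xs.mean(),ys.mean(),0.03))
E
```

```text
{'time': np.float64(0.0), 'q': array([ 1.148,  0.265,  1.605,  0.   ,  1.274, -0.037]), 'joint_vel': array([-0.001,  0.001,  0.001,  0.001,  0.   , -0.   ]), 'joint_torque': array([ -0.001, -51.511, -36.731,  -0.   ,   0.013,   0.   ]), 'tool_pos': array([0.254, 0.625, 0.23 ]), 'tcp_rot': array([-0.602, -3.083,  0.003]), 'wrist_force': array([-0.101, -0.221, -0.676]), 'torque': array([-0.007, -0.022,  0.011]), 'grip_force': np.float64(0.0), 'width': np.float64(0.999)}
scene dict_keys(['color', 'intrinsics', 'world_from_camera', 'shot', 'W']) [[393.6421   0.     330.0614]
 [  0.     393.6421 208.1646]
 [  0.       0.       1.    ]] [[-0.8432 -0.4626  0.274   0.7661]
 [ 0.5375 -0.7136  0.4493  0.3228]
 [-0.0124  0.5261  0.8504  0.761 ]
 [ 0.      0.      0.      1.    ]]
cover 0.78 [256.6, 116.1, 282.4, 135.2] 382 [207 107   5] [ 0.5239 -0.3527  0.03  ]
cover 0.72 [294.7, 179.9, 324.9, 201.8] 566 [198  39  15] [ 0.5518 -0.1259  0.03  ]
cover 0.58 [271.2, 148.0, 299.9, 166.5] 476 [67 45 31] [ 0.54   -0.2385  0.03  ]
carriage 0.83 [373.8, 266.6, 438.0, 323.5] 1919 [213 208 193] [0.5164 0
[... 1113 characters left out ...]
65 [162 160 152] [0.5126 0.1845 0.03  ]
seat 0.57 [222.2, 202.0, 229.2, 218.8] 100 [100 101 100] [0.5163 0.2235 0.03  ]
seat 0.53 [220.8, 192.0, 261.3, 235.9] 1552 [163 161 153] [0.5115 0.1844 0.03  ]
module 0.86 [143.1, 175.9, 316.4, 243.0] 9893 [143 143 138] [0.5124 0.2265 0.03  ]
tab_top 0.75 [227.1, 189.0, 261.9, 236.0] 1535 [163 162 154] [0.512  0.1842 0.03  ]
tab_top 0.48 [402.4, 190.1, 426.8, 212.0] 571 [40 36 35] [ 0.5345 -0.2435  0.03  ]
bottle 0.64 [345.0, 95.9, 368.4, 129.3] 742 [138 135 129] [ 0.7676 -0.1053  0.03  ]
carton 0.91 [233.2, 85.0, 278.9, 120.6] 1125 [127  95  68] [0.7986 0.1526 0.03  ]
dish 0.69 [403.7, 264.2, 439.0, 303.7] 1052 [204 205 196] [ 0.337  -0.2483  0.03  ]
```

```bash
python3 - <<'E'
from h import *
a=cv2.imread("pics/top0.png");b=cv2.imread("pics/scene0.png")
c=cv2.resize(a[165:255,140:490],None,fx=2.28,fy=2.28,interpolation=3)[:205]
d=cv2.resize(b[95:400,235:545],None,fx=1.28,fy=1.28,interpolation=3)
o=np.zeros((600,800,3),np.uint8);o[:c.shape[0],:min(798,c.shape[1])]=c[:,:798];o[207:207+d.shape[0],:d.shape[1]]=d[:393]
cv2.imwrite("pics/crop1.png",o)
E
```

```text
(no output)
```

View pics/crop1.png

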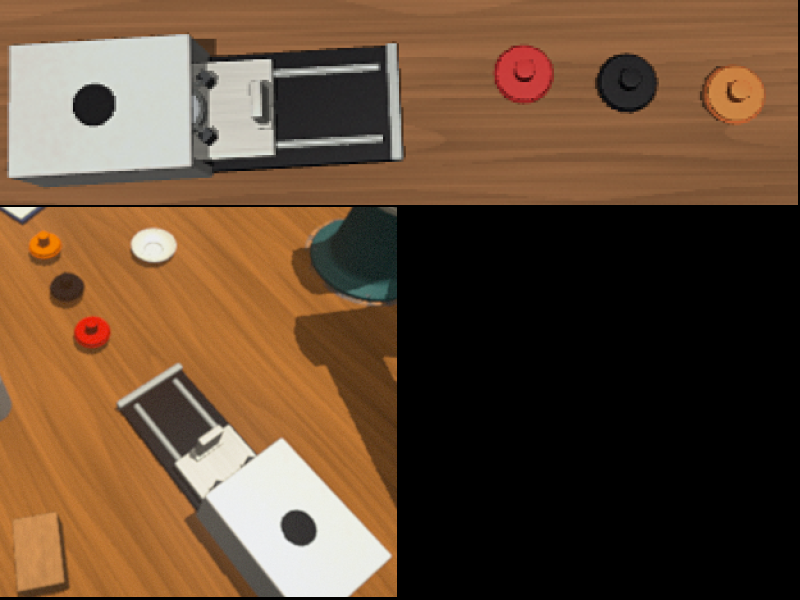

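View pics/scene0.png

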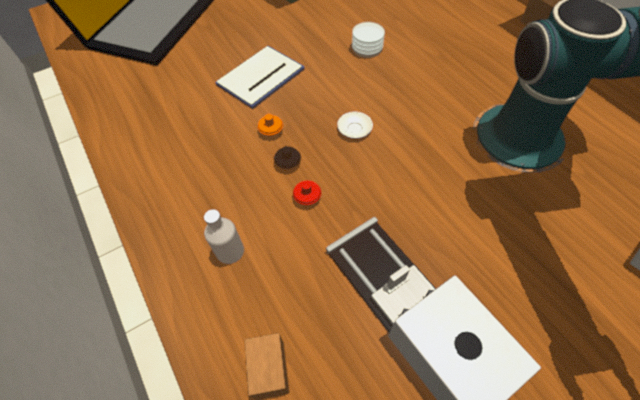

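The three look-alikes in the top view are red (369,197), black (415,200) and orange (463,206). The black one fits the description. It shows black in both views, so it isn't a shadow effect. The crop shows the tab at about (255,209) in the top view, the tunnel to its left, and the rails running to the right.

```bash
python3 - <<'E'
from h import *
np.set_printoptions(precision=4,suppress=True)
p=shot("top");
for c in [(9,46),(189,35),(193,163),(9,178)]: print(atz(p,c[0]/2.28+140,c[1]/2.28+165,.105))
T=pose(status.read_state());print(T)
w=shot("wrist");print(w["mount"],w["intrinsics"])
# black cover from two views: base/knob
q=shot("scene")
for r,n in((p,"top"),(q,"scene")):
    for m in masks_of(r,"cover"):
        col=r["color"][m["mask"]].mean(0)
        b=m["bbox"]
        print(n,col.astype(int),atz(r,(b[0]+b[2])/2,(b[1]+b[3])/2,.02))
E
```

```text
[0.5696 0.4057 0.105 ]
[0.5778 0.2171 0.105 ]
[0.4439 0.2095 0.105 ]
[0.4315 0.3981 0.105 ]
[[-0.9265  0.3763 -0.      0.254 ]
 [ 0.3763  0.9265 -0.      0.6254]
 [-0.     -0.     -1.      0.2313]
 [ 0.      0.      0.      1.    ]]
[[-0.0006  0.9469  0.3216  0.0828]
 [ 1.      0.0002  0.0011  0.0007]
 [ 0.001   0.3216 -0.9469 -0.1436]
 [ 0.      0.      0.      1.    ]] [[324.1146   0.     323.8316]
 [  0.     324.1146 198.8807]
 [  0.       0.       1.    ]]
top [182  54  51] [ 0.5453 -0.1342  0.02  ]
top [38 35 35] [ 0.5361 -0.2498  0.02  ]
top [189 118  61] [ 0.5191 -0.3649  0.02  ]
scene [206 106   6] [ 0.5198 -0.3589  0.02  ]
scene [198  39  15] [ 0.5421 -0.137   0.02  ]
scene [70 46 31] [ 0.5417 -0.2491  0.02  ]
```

>>> drive_tool(rows=[[0,0,-6.3,0,0,0,0.6],[0,0,-6.3,0,0,0,0.6],[0,0,-6.3,0,0,0,0.6],[0,0,-6.4,0,0,0,0.6],[0,0,0,-0.0167,-0.0346,0,0.6],[0,0,0,-0.0167,-0.0346,0,0.6],[0,0,0,-0.0167,-0.0346,0,0.6],[0,0,0,-0.0167,-0.0346,0,0.6]])

```text
time: 1.82
tool_pos: [0.3287, 0.4897, 0.2312]
tcp_rot: [-0.089, 3.14, -0.0]
wrist_force: [0.6, 1.5, 0.0]
width: 0.604
grip_force: 0.0
```

>>> drive_tool(rows=[[0,0,0,-0.0167,-0.0346,0,0.6],[0,0,0,-0.0167,-0.0346,0,0.6],[0,0,0,-0.0167,-0.0346,0,0.6],[0,0,0,-0.0167,-0.0346,0,0.6],[0,0,0,-0.0167,-0.0346,0,0.6],[0,0,0,-0.0167,-0.0346,0,0.6],[0,0,0,-0.0167,-0.0346,0,0.6],[0,0,0,-0.0167,-0.0346,0,0.6]])

```text
time: 2.48
tool_pos: [0.4778, 0.2203, 0.2316]
tcp_rot: [-0.088, 3.14, 0.0]
wrist_force: [0.5, 0.5, -1.1]
width: 0.6
grip_force: 0.0
```

>>> drive_tool(rows=[[0,0,0,-0.0167,-0.0346,0,0.6],[0,0,0,-0.0167,-0.0346,0,0.6],[0,0,0,0,0,0,0.6]])

```text
time: 2.73
tool_pos: [0.5173, 0.1492, 0.2317]
tcp_rot: [-0.079, 3.138, -0.005]
wrist_force: [0.2, 0.4, -0.1]
width: 0.597
grip_force: 0.0
```

```bash
python3 - <<'E'
from h import *
np.set_printoptions(precision=4,suppress=True)
T=pose(status.read_state());print(T)
w=shot("wrist"); np.save("w1.npy",w,allow_pickle=True)
save("w1.png",w["color"])
for k in("tab_top","seat","carriage"):
    for m in masks_of(w,k): print(k,m["score"],m["bbox"])
E
```

```text
[[-0.9987 -0.0504  0.0025  0.5173]
 [-0.0505  0.9987 -0.0029  0.1492]
 [-0.0023 -0.003  -1.      0.2317]
 [ 0.      0.      0.      1.    ]]
tab_top 0.86 [313.6, 116.4, 403.7, 213.1]
seat 0.68 [384.1, 143.6, 400.7, 190.5]
seat 0.52 [317.0, 114.8, 405.4, 211.3]
carriage 0.86 [315.7, 116.3, 405.2, 215.2]
```

View pics/w1.png

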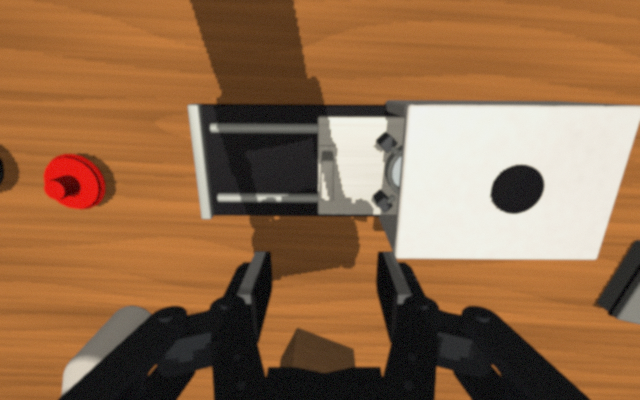

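```bash
python3 - <<'E'
from h import *
w=np.load("w1.npy",allow_pickle=True).item(); p=shot("top");
e=np.array([1,.056,0]);e/=np.linalg.norm(e);n=np.array([-e[1],e[0],0])
C=np.array([.514,.153,.085])
for q in(w,p): print([proj(q,C+a*e+b*n).round(1) for a,b in((-.02,-.006),(.02,-.006),(.02,.006),(-.02,.006))])
save("crop2.png",np.vstack([cv2.resize(w["color"][105:225,295:415],(580,580),interpolation=3)[:300*2][:290*2]])) 
a=cv2.resize(w["color"][135:215,305:405],(700,560),interpolation=3)
b=cv2.resize(p["color"][185:245,210:270],(400,400),interpolation=3)
o=np.zeros((600,800,3),np.uint8);a=cv2.resize(w["color"][110:220,305:405],(500,550),interpolation=3);o[:550,:500]=a
b=cv2.resize(p["color"][188:238,230:260],(300,500),interpolation=3);o[:500,500:]=b
save("crop2.png",o)
E
```

```text
[array([321.6, 157.7]), array([321.9, 199.5]), array([334.6, 199.4]), array([334.8, 157.7])]
[array([253.7, 215.9]), array([253. , 199.4]), array([248.1, 199.8]), array([248.7, 216.3])]
```

View pics/crop2.png

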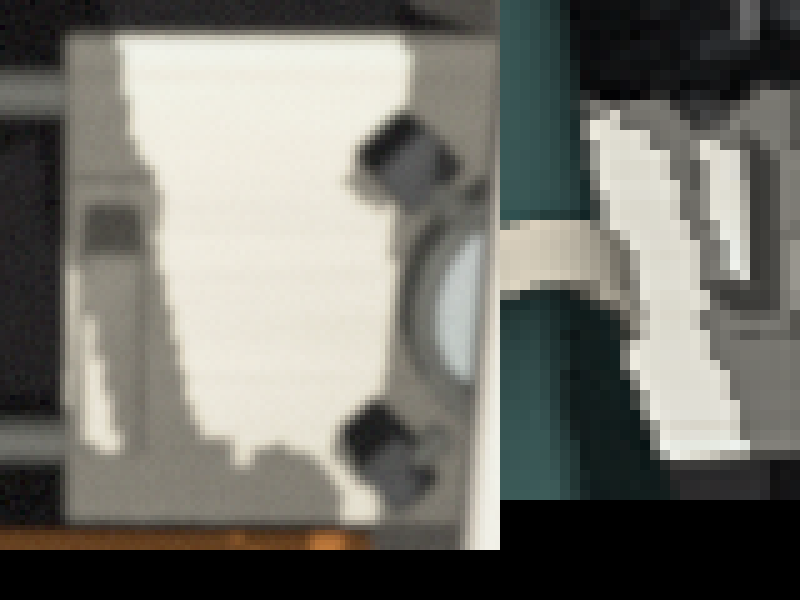

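>>> drive_tool(rows=[[0,0,0,0.0016,0.0039,0.03,0.5],[0,0,0,0,0,0.035,0.5],[0,0,0,0,0,0.035,0.5],[0,0,0,0,0,0.033,0.5],[0,0,0,0,0,0.03,0.5],[0,0,0,0,0,0.02,0.5],[0,0,0,0,0,0,0.5]], force=40)

```text
time: 3.57
tool_pos: [0.5077, 0.1578, 0.0433]
tcp_rot: [0.093, -3.131, 0.007]
wrist_force: [-1.1, -5.4, -1.1]
width: 0.495
grip_force: 0.0
```

>>> drive_tool(rows=[[0,0,0,0,0,0,0],[0,0,0,0,0,0,0],[0,0,0,0,0,0,0],[0,0,0,0,0,0,0],[0,0,0,0,0,0,0],[0,0,0,0,0,0,0]])

```text
time: 4.07
tool_pos: [0.5113, 0.1546, 0.0478]
tcp_rot: [0.091, -3.137, 0.012]
wrist_force: [0.8, -20.5, -2.8]
width: 0.138
grip_force: 38.9
```

>>> drive_tool(rows=[[0,0,0,0,-0.01,0,0],[0,0,0,0,-0.02,0,0],[0,0,0,0,-0.025,0,0],[0,0,0,0,-0.025,0,0],[0,0,0,0,-0.02,0,0],[0,0,0,0,-0.012,0,0],[0,0,0,0,-0.006,0,0],[0,0,0,0,0,0,0]])

```text
time: 4.73
tool_pos: [0.5165, 0.0401, 0.0477]
tcp_rot: [0.087, -3.136, 0.0]
wrist_force: [-6.5, -3.8, -2.0]
width: 0.133
grip_force: 40.1
```

>>> drive_tool(rows=[[0,0,0,0,-0.002,0,0],[0,0,0,0,-0.001,0,0],[0,0,0,0,0,0,0],[0,0,0,0,0,0,0],[0,0,0,0,0,0,0]])

```text
time: 5.15
tool_pos: [0.5165, 0.0387, 0.0477]
tcp_rot: [0.088, -3.135, -0.001]
wrist_force: [-7.2, -0.0, -1.8]
width: 0.134
grip_force: 40.4
```

>>> drive_tool(rows=[[0,0,0,0,-0.002,0,0],[0,0,0,0,-0.002,0,0],[0,0,0,0,-0.001,0,0],[0,0,0,0,0,0,0],[0,0,0,0,0,0,0],[0,0,0,0,0,0,0]])

```text
time: 5.65
tool_pos: [0.5167, 0.0347, 0.0477]
tcp_rot: [0.088, -3.135, -0.004]
wrist_force: [-7.1, 5.1, -1.8]
width: 0.136
grip_force: 40.5
```

>>> drive_tool(rows=[[0,0,0,0,-0.002,0,0],[0,0,0,0,-0.002,0,0],[0,0,0,0,0,0,0],[0,0,0,0,0,0,0],[0,0,0,0,0,0,0]])

```text
time: 6.07
tool_pos: [0.5167, 0.0347, 0.0477]
tcp_rot: [0.086, -3.135, -0.013]
wrist_force: [-7.2, 20.9, -0.9]
width: 0.135
grip_force: 42.3
```

>>> drive_tool(rows=[[0,0,0,0,0.003,0,0.5],[0,0,0,0,0,0,0.5],[0,0,0,0,0,0,0.5],[0,0,0,0,0,0,0.5],[0,0,0,0,0,-0.02,0.5],[0,0,0,0,0,-0.035,0.5],[0,0,0,0,0.015,-0.035,0.5],[0,0,0,-0.015,0.03,-0.025,0.5]])

```text
time: 6.73
tool_pos: [0.5319, 0.0752, 0.1662]
tcp_rot: [-0.082, 3.139, -0.002]
wrist_force: [0.8, -0.0, 1.1]
width: 0.501
grip_force: 0.0
```

>>> drive_tool(rows=[[0,0,0,-0.015,0.03,0,0.5],[0,0,0,0,0,0,0.5],[0,0,0,0,0,0,0.5],[0,0,0,0,0,0,0.5],[0,0,0,0,0,0,0.5]])

```text
time: 7.15
tool_pos: [0.5445, 0.1072, 0.1622]
tcp_rot: [0.087, -3.138, 0.001]
wrist_force: [0.0, 0.7, 0.5]
width: 0.496
grip_force: 0.0
```

```bash
cat > seat.py <<'E'
from h import *
import sys
np.set_printoptions(precision=4,suppress=True)
T=pose(status.read_state());print(T)
w=shot("wrist"); f=sys.argv[1]; np.save(f+".npy",w,allow_pickle=True)
for k in("tab_top","seat","carriage"):
    for m in masks_of(w,k): print(k,round(m["score"],2),m["bbox"])
C=np.array([.5122,.1246,.050]); c=proj(w,C);print("pred",c)
x,y=c.round().astype(int); x0,y0=max(x-75,0),max(y-75,0); print("crop origin",x0,y0)
save(f+".png",cv2.resize(w["color"][y0:y0+150,x0:x0+150],(600,600),interpolation=3))
E
python3 seat.py w2
```

```text
[[-0.9985 -0.0551 -0.0019  0.5445]
 [-0.0551  0.9985 -0.0007  0.1072]
 [ 0.002  -0.0006 -1.      0.1622]
 [ 0.      0.      0.      1.    ]]
tab_top 0.86 [213.4, 93.4, 415.0, 216.8]
seat 0.96 [313.3, 125.7, 383.4, 196.5]
carriage 0.72 [212.0, 89.9, 416.5, 218.2]
pred [347.4627 156.9197]
crop origin 272 82
```

View pics/w2.png

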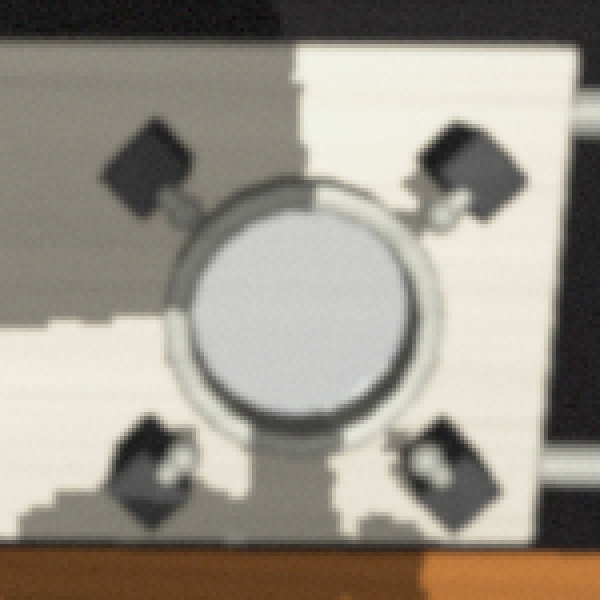

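Crop (origin 272,82, ×4): the ring centre is at about (303,316), which is pixel (347.4,160.6). The carriage is fully out. Next I'll take a second wrist view for the height.

>>> drive_tool(rows=[[0,0,0,0.02,-0.02,-0.02,0.6],[0,0,0,0.02,-0.03,-0.02,0.6],[0,0,0,0,-0.02,-0.01,0.6],[0,0,0,0,0,0,0.6],[0,0,0,0,0,0,0.6],[0,0,0,0,0,0,0.6]])

```text
time: 7.85
tool_pos: [0.5091, 0.0361, 0.2127]
tcp_rot: [0.086, -3.14, -0.001]
wrist_force: [-0.7, -0.2, 0.3]
width: 0.599
grip_force: 0.0
```

```bash
python3 seat.py w3; python3 - <<'E'
from h import *
np.set_printoptions(precision=4,suppress=True)
a=np.load("w2.npy",allow_pickle=True).item();b=np.load("w3.npy",allow_pickle=True).item()
def cen(w):
    c=proj(w,np.array([.5122,.1246,.050]))
    g=cv2.cvtColor(w["color"],cv2.COLOR_RGB2GRAY); return c
for w in(a,b):
    w.pop("dummy",None)
def mask(name):
    pass
print(atz(a,347.4,160.7,.05),atz(a,348.3,161.1,.05))
E
```

```text
[[-0.9985 -0.0546 -0.0006  0.5091]
 [-0.0546  0.9985  0.0006  0.0361]
 [ 0.0006  0.0006 -1.      0.2127]
 [ 0.      0.      0.      1.    ]]
tab_top 0.84 [313.4, 132.2, 463.7, 232.1]
seat 0.6 [384.6, 159.5, 441.6, 216.3]
carriage 0.93 [312.0, 133.1, 470.4, 230.3]
carriage 0.68 [23.7, 151.5, 92.6, 212.8]
pred [413.0961 185.9651]
crop origin 338 111
[0.5153 0.1248 0.05  ] [0.5155 0.1255 0.05  ]
```

View pics/w3.png

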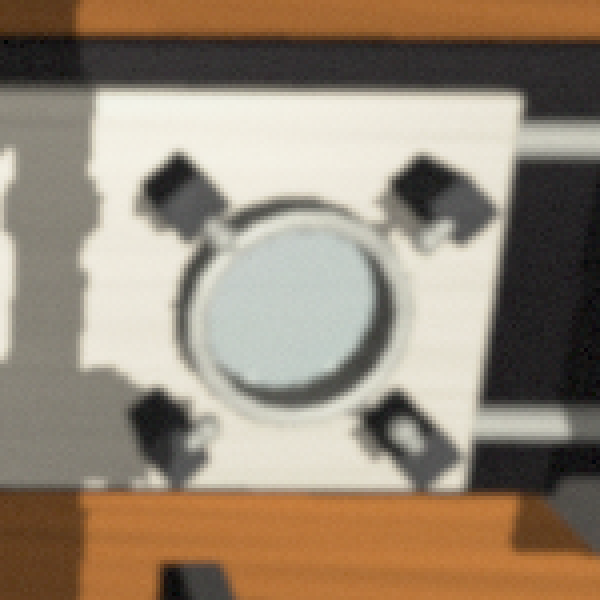

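```bash
python3 - <<'E'
from h import *
np.set_printoptions(precision=4,suppress=True)
a=np.load("w2.npy",allow_pickle=True).item();b=np.load("w3.npy",allow_pickle=True).item()
print(atz(b,412.4,189.6,.05),tri([ray(a,347.4,160.7),ray(b,412.4,189.6)]))
E
```

```text
[0.516  0.1244 0.05  ] (array([0.5157, 0.1247, 0.0496]), [np.float64(0.0003818766055034275), np.float64(0.0003818766055035312)])
```

Seat triangulated at (0.5157, 0.1247, 0.0496), which fits the 50 mm rim height and the tab distance. Now the black cover.

>>> drive_tool(rows=[[0,0,0,-0.0025,-0.0375,0,0.6],[0,0,0,-0.0025,-0.0375,0,0.6],[0,0,0,-0.0025,-0.0375,0,0.6],[0,0,0,-0.0025,-0.0375,0,0.6],[0,0,0,-0.0025,-0.0375,0,0.6],[0,0,0,-0.0025,-0.0375,0,0.6],[0,0,0,-0.0025,-0.0375,0,0.6],[0,0,0,-0.0025,-0.0375,0,0.6]])

```text
time: 8.72
tool_pos: [0.5462, -0.2634, 0.2124]
tcp_rot: [0.089, -3.139, -0.001]
wrist_force: [1.1, 0.7, 0.7]
width: 0.601
grip_force: 0.0
```

>>> drive_tool(rows=[[0,0,0,0,0,0,0.6],[0,0,0,0,0,0,0.6],[0,0,0,0,0,0,0.6],[0,0,0,0,0,0,0.6]])

```text
time: 9.05
tool_pos: [0.546, -0.2608, 0.2125]
tcp_rot: [0.09, -3.139, -0.002]
wrist_force: [-0.4, -0.0, 0.3]
width: 0.6
grip_force: 0.0
```

```bash
cat > cov.py <<'E'
from h import *
import sys
np.set_printoptions(precision=4,suppress=True)
T=pose(status.read_state());print(T)
w=shot("wrist"); f=sys.argv[1]; np.save(f+".npy",w,allow_pickle=True)
for m in masks_of(w,"cover"): print(round(m["score"],2),m["bbox"],w["color"][m["mask"]].mean(0).astype(int))
c=proj(w,np.array([.5385,-.249,.04]));print("pred",c)
x,y=c.round().astype(int); x0,y0=max(x-60,0),max(y-60,0); print("crop origin",x0,y0)
o=w["color"][y0:y0+120,x0:x0+120].astype(float)
save(f+".png",cv2.resize(np.clip(255*(o/255)**.5,0,255).astype(np.uint8),(600,600),interpolation=3))
E
python3 cov.py w4
```

```text
[[-0.9984 -0.0571 -0.0011  0.546 ]
 [-0.0571  0.9984  0.0011 -0.2608]
 [ 0.001   0.0011 -1.      0.2125]
 [ 0.      0.      0.      1.    ]]
0.86 [308.6, 130.7, 370.5, 195.9] [34 32 31]
0.85 [195.8, 109.1, 260.3, 172.0] [227 134  18]
0.68 [413.4, 148.6, 475.1, 209.9] [196  27  20]
pred [335.6077 169.1702]
crop origin 276 109
```

View pics/w4.png

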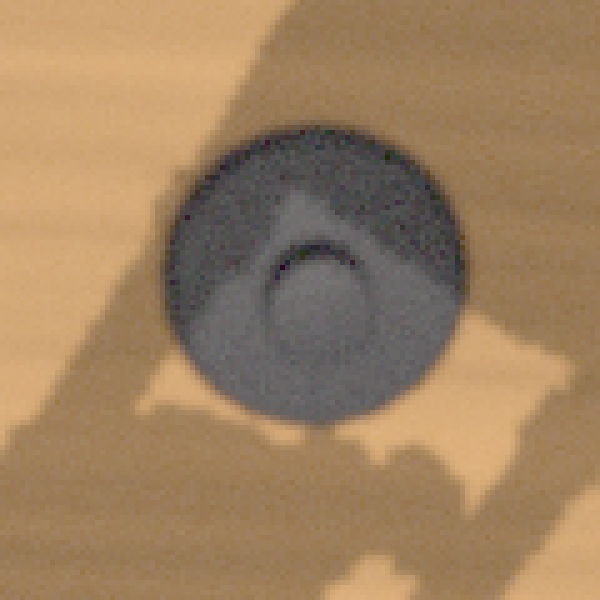

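The crop confirms the black cover. The ridge disc centre is at pixel (338.8,163.5) and the knob top at about (339.9,169.6).

>>> drive_tool(rows=[[0,0,0,-0.02,0.03,0.02,0.6],[0,0,0,-0.02,0.03,0.025,0.6],[0,0,0,0,0,0,0.6],[0,0,0,0,0,0,0.6],[0,0,0,0,0,0,0.6],[0,0,0,0,0,0,0.6]])

```text
time: 9.65
tool_pos: [0.5821, -0.202, 0.1706]
tcp_rot: [-0.088, 3.139, -0.002]
wrist_force: [0.1, -0.1, 0.0]
width: 0.599
grip_force: 0.0
```

```bash
python3 cov.py w5; python3 - <<'E'
from h import *
np.set_printoptions(precision=4,suppress=True)
a=np.load("w4.npy",allow_pickle=True).item()
print(atz(a,338.8,163.5,.02),atz(a,339.9,169.6,.052))
E
```

```text
[[-0.9984 -0.0563  0.0015  0.5821]
 [-0.0563  0.9984 -0.001  -0.202 ]
 [-0.0015 -0.0011 -1.      0.1706]
 [ 0.      0.      0.      1.    ]]
0.7 [240.8, 92.2, 313.1, 167.0] [64 58 56]
0.56 [365.0, 114.9, 439.9, 184.9] [159  28  22]
pred [270.5035 134.4851]
crop origin 211 74
[ 0.5369 -0.245   0.02  ] [ 0.5359 -0.2455  0.052 ]
```

View pics/w5.png

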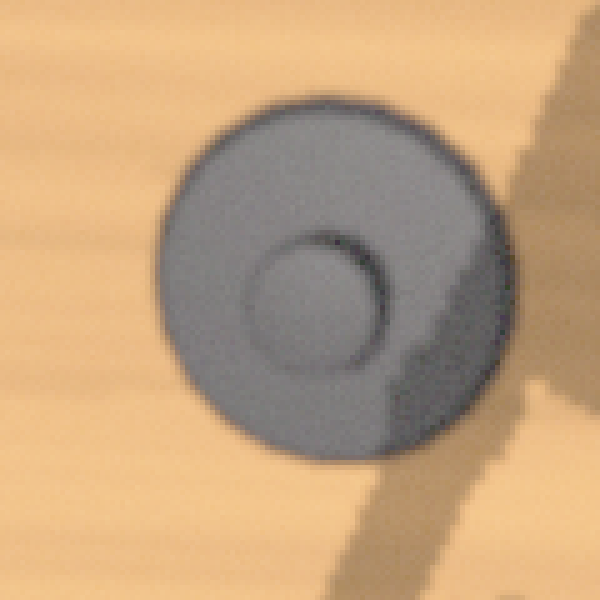

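```bash
python3 - <<'E'
from h import *
np.set_printoptions(precision=4,suppress=True)
a=np.load("w4.npy",allow_pickle=True).item();b=np.load("w5.npy",allow_pickle=True).item()
print(atz(b,277.7,129.3,.02),atz(b,272.7,135.1,.052))
print(tri([ray(a,338.8,163.5),ray(b,277.7,129.3)]),tri([ray(a,339.9,169.6),ray(b,272.7,135.1)]))
s=status.read_state();T=pose(s)
X=np.array([.5365,-.2455,.03]);print(s["tool_pos"],T[:3,:3].T@(X-T[:3,3]))
E
```

```text
[ 0.5364 -0.2457  0.02  ] [ 0.5372 -0.2454  0.052 ]
(array([ 0.536 , -0.2452,  0.024 ]), [np.float64(8.837102900380924e-05), np.float64(8.837102900384322e-05)]) (array([ 0.537 , -0.2455,  0.0494]), [np.float64(0.0005791735544273722), np.float64(0.0005791735544272267)])
[ 0.5821 -0.2026  0.1708] [ 0.0481 -0.0402  0.1407]
```

>>> drive_tool(rows=[[0,0,0,0.024,-0.02,0.02,0.6],[0,0,0,0.024,-0.02,0.03,0.6],[0,0,0,0,0,0.02,0.6],[0,0,0,0,0,0,0.6],[0,0,0,0,0,0,0.6],[0,0,0,0,0,0,0.6],[0,0,0,0,0,0,0.6]], force=80)

```text
time: 10.33
tool_pos: [0.539, -0.2442, 0.103]
tcp_rot: [-0.088, 3.137, -0.003]
wrist_force: [-0.2, -0.3, 0.0]
width: 0.598
grip_force: 0.0
```

```bash
python3 - <<'E'
from h import *
np.set_printoptions(precision=4,suppress=True)
s=status.read_state();T=pose(s);X=np.array([.5367,-.2454,.032]);print(T,T[:3,:3].T@(X-T[:3,3]))
E
```

```text
[[-0.9984 -0.056   0.0038  0.539 ]
 [-0.0561  0.9984 -0.0018 -0.2442]
 [-0.0037 -0.002  -1.      0.103 ]
 [ 0.      0.      0.      1.    ]] [ 0.0026 -0.0009  0.071 ]
```

>>> drive_tool(rows=[[0,0,0,0.0025,-0.001,0.02,0.6],[0,0,0,0,0,0.025,0.6],[0,0,0,0,0,0.018,0.6],[0,0,0,0,0,0.007,0.6],[0,0,0,0,0,0,0.6],[0,0,0,0,0,0,0.6],[0,0,0,0,0,0,0.6]])

```text
time: 10.92
tool_pos: [0.5362, -0.2453, 0.0325]
tcp_rot: [-0.088, 3.137, -0.002]
wrist_force: [0.1, 0.7, 0.3]
width: 0.598
grip_force: 0.0
```

>>> drive_tool(rows=[[0,0,0,0,0,0,0],[0,0,0,0,0,0,0],[0,0,0,0,0,0,0],[0,0,0,0,0,0,0],[0,0,0,0,0,0,0],[0,0,0,0,0,0,0],[0,0,0,0,0,0,0]])

```text
time: 11.5
tool_pos: [0.5356, -0.2453, 0.0321]
tcp_rot: [-0.087, 3.138, -0.002]
wrist_force: [-0.6, -0.5, 6.3]
width: 0.226
grip_force: 78.0
```

>>> drive_tool(rows=[[0,0,0,0,0,-0.01,0],[0,0,0,0,0,-0.03,0],[0,0,0,0,0,-0.04,0],[0,0,0,0,0,-0.04,0],[0,0,0,0,0,-0.02,0],[0,0,0,0,0,0,0],[0,0,0,0,0,0,0],[0,0,0,0,0,0,0]])

```text
time: 12.17
tool_pos: [0.5334, -0.2442, 0.1694]
tcp_rot: [0.087, -3.138, -0.002]
wrist_force: [-0.1, 0.3, -0.9]
width: 0.227
grip_force: 78.4
```

```bash
python3 - <<'E'
from h import *
np.set_printoptions(precision=4,suppress=True)
s=status.read_state();T=pose(s);print(T,s["width"],s["grip_force"],s["wrist_force"])
w=shot("wrist");np.save("w6.npy",w,allow_pickle=True)
for m in masks_of(w,"cover"): print(round(m["score"],2),m["bbox"],w["color"][m["mask"]].mean(0).astype(int))
o=w["color"][200:400,200:460].astype(float)
save("w6.png",cv2.resize(np.clip(255*(o/255)**.5,0,255).astype(np.uint8),(780,600),interpolation=3))
for z in(-.004,-.032+.02): print(proj(w,T[:3,3]+np.array([0,0,z])))
E
```

```text
[[-0.9984 -0.0557 -0.002   0.5334]
 [-0.0557  0.9984  0.001  -0.2442]
 [ 0.0019  0.0012 -1.      0.1694]
 [ 0.      0.      0.      1.    ]] 0.22707462133889014 78.43323111534119 [-0.1335  0.285  -0.9289]
0.91 [403.5, 169.7, 476.2, 235.6] [217  36  28]
0.8 [158.5, 129.0, 233.6, 197.3] [245 168  16]
[322.9443 258.7403]
[322.9841 251.3674]
```

View pics/w6.png

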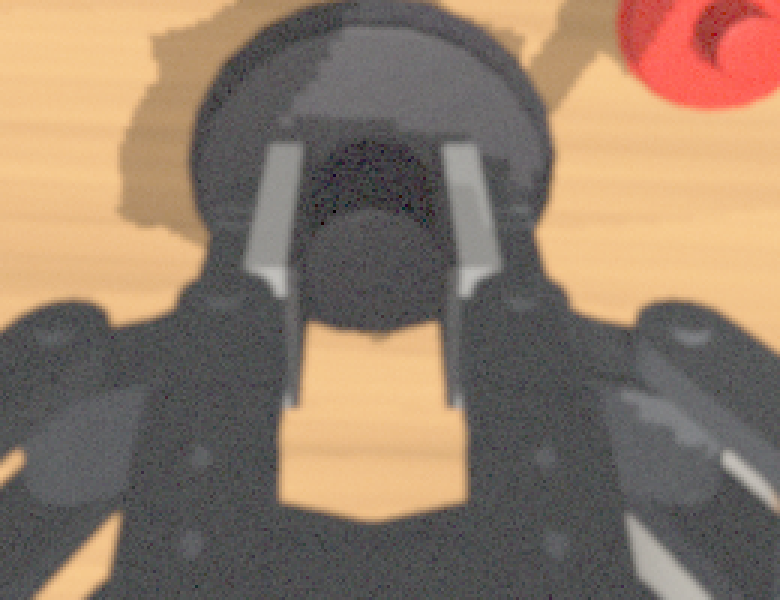

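```bash
python3 - <<'E'
from h import *
np.set_printoptions(precision=4,suppress=True)
w=np.load("w6.npy",allow_pickle=True).item();W=w["mount"];w["W"]=W
for u,v,z in((323.5,200.5,.012),(323.7,289.7,-.020),(323.5,200.5,.008)):
    print(atz(w,u,v,z))
print(proj(w,np.array([-.033,0,.012])),proj(w,np.array([0.033,0,.012])), proj(w,np.array([.0,0.033,.012])), proj(w,np.array([.0,-0.033,.012])),proj(w,np.array([0,0,-.02])),proj(w,np.array([.011,0,-.02])),proj(w,np.array([-.011,0,-.02])))
s=status.read_state();T=pose(s);print(T[:3,:3].T@(np.array([.5157,.1247,.1694])-T[:3,3]))
E
```

```text
[0.0288 0.0003 0.012 ]
[-0.0021  0.0004 -0.02  ]
[0.0302 0.0003 0.008 ]
[323.0892 303.2394] [322.9203 192.6773] [384.5568 251.3338] [261.4943 251.323 ] [322.7476 285.6085] [322.7062 263.6774] [322.7871 306.4861]
[-0.0035  0.3689 -0.0005]
```

```bash
python3 - <<'E'
from h import *
w=np.load("w6.npy",allow_pickle=True).item();g=w["color"].mean(2)
for c in(318,323,328): print(g[188:212,c].astype(int))
for r in(240,245,250,255): print(r,g[r,250:275].astype(int),g[r,375:395].astype(int))
E
```

```text
[81 82 80 81 83 83 87 82 79 71 58 36 29 15 31 31 31 32 24 28 31 50 59 57]
[80 78 80 80 85 84 81 82 74 62 48 31 37 35 34 29 38 34 34 26 30 48 56 58]
[80 79 79 80 83 84 78 83 78 70 59 46 34 35 32 32 35 33 31 30 31 42 56 60]
240 [92 87 88 87 88 92 90 89 88 88 88 89 87 74 60 36 20 24 16 23 25 28 34 32
 30] [ 43  37  33  33  32  31  38  60  99 132 147 150 151 151 152 150 154 153
 151 151]
245 [80 78 85 82 81 81 84 80 82 84 82 82 73 59 35 25 22 22 23 20 28 23 30 29
 30] [ 43  43  43  40  35  34  26  37  65  99 131 145 147 146 146 148 150 150
 146 150]
250 [87 86 88 88 85 91 89 89 88 88 86 77 61 41 21 21 26 24 29 33 30 25 29 27
 26] [ 43  40  42  47  40  31  33  34  29  56  95 128 142 146 147 146 148 145
 147 148]
255 [85 83 86 88 88 86 86 84 81 82 81 73 58 36 25 19 22 26 26 24 28 30 28 27
 25] [ 47  43  43  39  41  36  29  17  35  75 118 147 153 157 155 158 156 157
 158 156]
```

>>> drive_tool(rows=[[0,0,0,0,0.02,0,0],[0,0,0,0,0.035,0,0],[0,0,0,0,0.04,0,0],[0,0,0,0,0.04,0,0],[0,0,0,0,0.04,0,0],[0,0,0,0,0.04,0,0],[0,0,0,0,0.04,0,0],[0,0,0,0,0.04,0,0]])

```text
time: 12.93
tool_pos: [0.5161, 0.0515, 0.1685]
tcp_rot: [0.087, -3.137, 0.0]
wrist_force: [0.9, -0.1, -0.9]
width: 0.227
grip_force: 78.5
```

>>> drive_tool(rows=[[0,0,0,-0.0017,0.04,0,0],[0,0,0,0,0.025,0,0],[0,0,0,0,0.0087,0,0],[0,0,0,0,0,0,0],[0,0,0,0,0,0,0],[0,0,0,0,0,0,0],[0,0,0,0,0,0,0],[0,0,0,0,0,0,0]])

```text
time: 13.6
tool_pos: [0.5157, 0.1221, 0.1704]
tcp_rot: [0.084, -3.14, 0.001]
wrist_force: [-0.8, -0.3, -1.5]
width: 0.225
grip_force: 78.6
```

```bash
cat > rel.py <<'E'
from h import *
np.set_printoptions(precision=4,suppress=True)
for i in range(3):
    s=status.read_state();T=pose(s)
    C=T@np.array([-.0018,.0002,.032,1]); print(s["tool_pos"],s["tcp_rot"],s["wrist_force"],"cover bottom",C[:3],"to seat in tool",T[:3,:3].T@(np.array([.5157,.1247,.036])-C[:3]))
    read_camera("top")
E
python3 rel.py
```

```text
[0.5157 0.1221 0.1704] [ 0.0845 -3.1401  0.0006] [-0.8085 -0.2687 -1.5065] cover bottom [0.5175 0.1224 0.1384] to seat in tool [0.0016 0.0024 0.1024]
[0.5158 0.1223 0.1705] [ 0.0846 -3.1404  0.0003] [ 0.538  -0.2102 -1.6641] cover bottom [0.5176 0.1226 0.1385] to seat in tool [0.0017 0.0023 0.1025]
[0.5158 0.1225 0.1706] [-0.0849  3.1404 -0.0002] [ 0.1573  0.5552 -0.3119] cover bottom [0.5176 0.1228 0.1386] to seat in tool [0.0018 0.0021 0.1026]
```

>>> drive_tool(rows=[[0,0,0,0.0017,0.0021,0.015,0],[0,0,0,0,0,0.025,0],[0,0,0,0,0,0.02,0],[0,0,0,0,0,0.015,0],[0,0,0,0,0,0,0],[0,0,0,0,0,0,0],[0,0,0,0,0,0,0]])

```text
time: 14.33
tool_pos: [0.5147, 0.1255, 0.0966]
tcp_rot: [-0.087, 3.139, 0.0]
wrist_force: [0.8, 0.8, -0.2]
width: 0.224
grip_force: 78.5
```

```bash
python3 rel.py; python3 - <<'E'
from h import *
w=shot("wrist");o=w["color"][130:330,190:460].astype(float)
save("w7.png",cv2.resize(np.clip(255*(o/255)**.6,0,255).astype(np.uint8),(800,592),interpolation=3))
E
```

```text
[0.5147 0.1255 0.0966] [-0.087   3.1389  0.0004] [ 0.7566  0.7682 -0.2363] cover bottom [0.5165 0.1258 0.0646] to seat in tool [ 0.0009 -0.0011  0.0286]
[0.5151 0.1256 0.0971] [-0.0871  3.1378  0.0006] [ 1.0547 -0.7586 -0.19  ] cover bottom [0.517  0.1259 0.0651] to seat in tool [ 0.0014 -0.0012  0.0291]
[0.5152 0.1257 0.0973] [-0.0872  3.1374  0.0008] [-0.2108 -0.3512 -1.1311] cover bottom [0.5171 0.126  0.0653] to seat in tool [ 0.0016 -0.0012  0.0293]
```

View pics/w7.png

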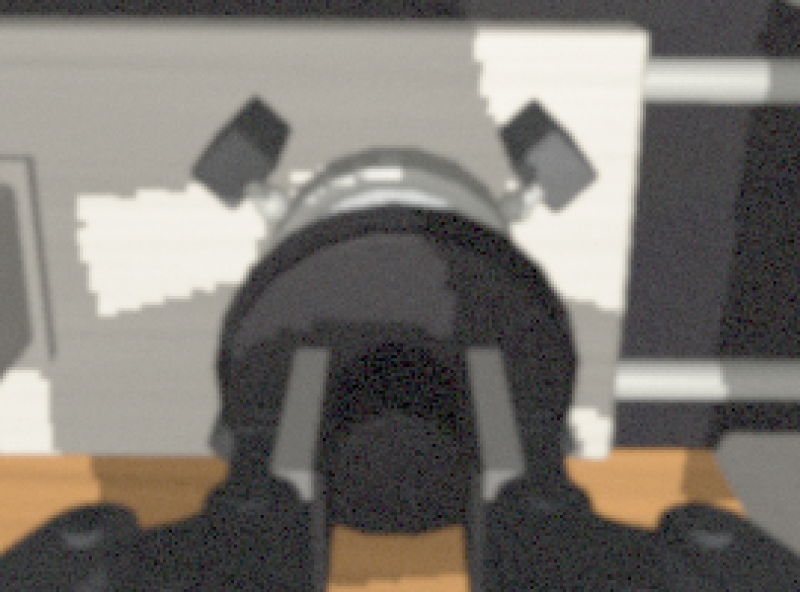

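```bash
python3 - <<'E'
from h import *
np.set_printoptions(precision=4,suppress=True)
w=np.load("w6.npy",allow_pickle=True).item();w["W"]=w["mount"]
f=lambda c:(c+.5)/2.96-.5+130
print("ridge front",atz(w,323.6,f(206),.012)-.033)
for n,r,z,d in(("ring base",148,.0652,.0285),("rim outer",166,.0476,.0285),("rim inner",185,.0476,.023)): print(n,f(r),atz(w,323.6,f(r),z)-d)
import cv2
im=cv2.imread("pics/w7.png").mean(2); print(im[130:240:3,395].astype(int))
E
```

```text
ridge front [-0.0035 -0.0327 -0.021 ]
ring base 179.6689189189189 [-0.0033 -0.0283  0.0367]
rim outer 185.75 [-0.0024 -0.0282  0.0191]
rim inner 192.1689189189189 [-0.001  -0.0227  0.0246]
[169 170 167 166 160 146 126 119 119 123 127 137 176 216 235 234 210 177
 156 168 192 210 209 183 138  93  71  61  63  61  61  63  57  47  66  79
  86]
```

>>> drive_tool(rows=[[0,0,0,0.0014,-0.0008,0.004,0],[0,0,0,0,0,0.005,0],[0,0,0,0,0,0.004,0],[0,0,0,0,0,0.004,0],[0,0,0,0,0,0,0],[0,0,0,0,0,0,0]])

```text
time: 15.03
tool_pos: [0.5129, 0.1247, 0.0785]
tcp_rot: [-0.088, 3.14, 0.0]
wrist_force: [1.1, 0.2, -0.8]
width: 0.225
grip_force: 78.7
```

```bash
python3 rel.py
```

```text
[0.5129 0.1247 0.0785] [-0.0875  3.1396  0.0001] [ 1.1335  0.1917 -0.7724] cover bottom [0.5148 0.125  0.0465] to seat in tool [-0.0009 -0.0003  0.0105]
[0.5129 0.1247 0.0786] [-0.0877  3.1396  0.    ] [ 1.6635  0.6097 -0.1945] cover bottom [0.5148 0.125  0.0466] to seat in tool [-0.0009 -0.0003  0.0106]
[0.5129 0.1247 0.0786] [-0.0876  3.1396  0.0001] [ 2.9993  0.8305 -0.5932] cover bottom [0.5147 0.125  0.0466] to seat in tool [-0.0009 -0.0003  0.0106]
```

>>> drive_tool(rows=[[0,0,0,-0.0007,0,0.0015,0],[0,0,0,0,0,0.0015,0],[0,0,0,0,0,0,0],[0,0,0,0,0,0,0]])

```text
time: 15.52
tool_pos: [0.5143, 0.1249, 0.0764]
tcp_rot: [-0.087, 3.138, 0.001]
wrist_force: [1.6, 0.3, 3.7]
width: 0.224
grip_force: 79.1
```

>>> drive_tool(rows=[[0,0,0,0,0,0.0015,0],[0,0,0,0,0,0.0015,0],[0,0,0,0,0,0,0],[0,0,0,0,0,0,0]])

```text
time: 15.85
tool_pos: [0.514, 0.1248, 0.0732]
tcp_rot: [-0.088, 3.138, 0.0]
wrist_force: [2.8, 0.6, 2.4]
width: 0.225
grip_force: 79.0
```

>>> drive_tool(rows=[[0,0,0,0,0,0.001,0],[0,0,0,0,0,0.001,0],[0,0,0,0,0,0,0],[0,0,0,0,0,0,0]])

```text
time: 16.18
tool_pos: [0.5126, 0.1246, 0.0694]
tcp_rot: [0.088, -3.139, 0.0]
wrist_force: [4.7, 1.9, -5.8]
width: 0.224
grip_force: 78.3
```

>>> drive_tool(rows=[[0,0,0,0,0,0.0015,0],[0,0,0,0,0,0,0],[0,0,0,0,0,0,0],[0,0,0,0,0,0,0]])

```text
time: 16.52
tool_pos: [0.5124, 0.1246, 0.0684]
tcp_rot: [0.087, -3.139, 0.0]
wrist_force: [3.6, 0.9, -6.2]
width: 0.227
grip_force: 78.3
```

>>> drive_tool(rows=[[0,0,0,0,0,0.0015,0],[0,0,0,0,0,0,0],[0,0,0,0,0,0,0],[0,0,0,0,0,0,0]])

```text
time: 16.85
tool_pos: [0.5128, 0.1246, 0.0677]
tcp_rot: [0.088, -3.14, 0.0]
wrist_force: [0.8, 0.2, -0.1]
width: 0.229
grip_force: 78.8
```

>>> drive_tool(rows=[[0,0,0,0,0,0.0015,0],[0,0,0,0,0,0,0],[0,0,0,0,0,0,0],[0,0,0,0,0,0,0]])

```text
time: 17.18
tool_pos: [0.5132, 0.1246, 0.0665]
tcp_rot: [-0.088, 3.14, -0.0]
wrist_force: [-0.6, -0.8, 5.0]
width: 0.224
grip_force: 79.3
```

>>> drive_tool(rows=[[0,0,0,0,0,0.001,0],[0,0,0,0,0,0,0],[0,0,0,0,0,0,0],[0,0,0,0,0,0,0]])

```text
time: 17.52
tool_pos: [0.5133, 0.1246, 0.0658]
tcp_rot: [-0.088, 3.14, -0.0]
wrist_force: [-0.9, -1.4, 7.3]
width: 0.225
grip_force: 79.6
```

>>> drive_tool(rows=[[0,0,0,0,0,0.0011,0],[0,0,0,0,0,0,0],[0,0,0,0,0,0,0],[0,0,0,0,0,0,0],[0,0,0,0,0,0,0],[0,0,0,0,0,0,0]])

```text
time: 18.02
tool_pos: [0.5133, 0.1246, 0.065]
tcp_rot: [-0.088, 3.14, -0.0]
wrist_force: [-2.7, -0.5, 9.0]
width: 0.225
grip_force: 79.8
```

```bash
python3 rel.py; python3 - <<'E'
from h import *
p=shot("scene");o=p["color"][170:330,290:450]
w=shot("wrist");a=w["color"][130:330,190:460]
c=np.zeros((400,800,3),np.uint8);c[:,:400]=cv2.resize(o,(400,400),interpolation=3);c[:296,400:]=cv2.resize(a,(400,296),interpolation=3)
save("fin.png",c)
E
```

```text
[0.5133 0.1246 0.065 ] [-0.0875  3.1403 -0.0002] [-2.7087 -0.5457  9.0264] cover bottom [0.5151 0.1249 0.033 ] to seat in tool [-0.0006 -0.0002 -0.003 ]
[0.5133 0.1246 0.065 ] [-0.0875  3.1403 -0.0002] [-2.0682 -1.3362  8.9554] cover bottom [0.5151 0.1249 0.033 ] to seat in tool [-0.0006 -0.0002 -0.003 ]
[0.5133 0.1246 0.065 ] [-0.0876  3.1403 -0.0002] [-1.2428 -1.0332  9.2231] cover bottom [0.5151 0.1249 0.033 ] to seat in tool [-0.0006 -0.0002 -0.003 ]
```

View pics/fin.png

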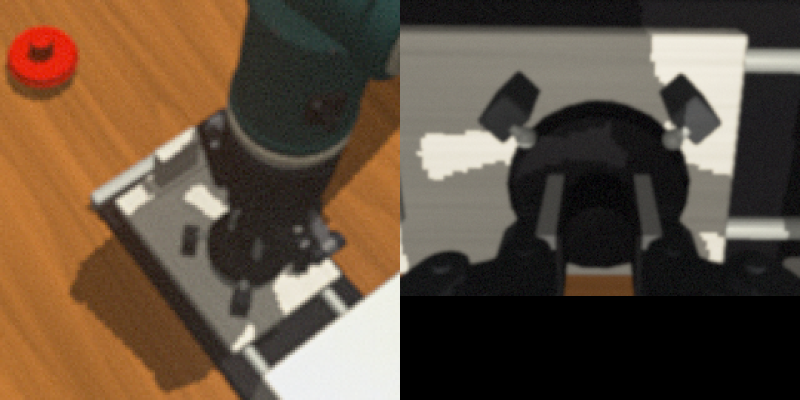

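The wrist view shows the balls over the ridge on both sides, at crop (524,135) and (672,138). The push fell to −6 N and then rose at about 3.5 N/mm once on the rim. It is now pressing at 9 N, so I'm handing in.

```bash
python3 -c "
from workcell import workorder; print(workorder.finish_job())"
```

```text
the job is handed in; nothing more can be done
None
```

The carriage is pulled out to its end stop and the black cover is snapped home in the chamber. I handed the job in at about 18 s, still pressing the cover down with about 9 N; the hand-in returned no verdict.

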